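# Set the drive collar on the flat of the turntable shaft

### The arm

A 6-joint arm with a two-finger parallel gripper is mounted at the origin on the work surface. World frame = base frame: x ahead of the robot, y to its left, z up, the work surface at z = 0. Lengths are in m, angles in rad, forces in N, time in s.
With the tool pointing down it reaches from about 0.375 to 0.9 m from the base axis. Payload 3.1 kg.
Tool frame: the origin (TCP) lies on the centre line of the jaws, within the pads' length; the fingertips stand 25 mm ahead of it and the grasp point (between the pads) lies 6 mm ahead of it (manip.tips_ahead is the distance from the TCP to the fingertips, in m); z points along the fingers, y is the direction in which the jaws open and shut (so a half turn about z gives the same grasp; the last joint's range is limited). The gripper opens to 85 mm and grips with 20 to 120 N. Pads are 22 mm wide; open, the fingers measure 114 mm over their backs; the gripper's body (76 mm by 85 mm) begins 54 mm behind the grasp point. The pads swing forward as they close: fully open they stand 13 mm farther back than shut.
Start: joints at [-1.405, 0.527, 1.433, -0, 1.181, -0.178], TCP at [0.211, -0.588, 0.256] pointing down, gripper open.
Joint ranges: [-3.08, 3.08], [-0.75, 2.2], [0.22, 2.44], [-1.43, 4.57], [0, 2.65], [-2.85, 2.85]. Speed limits (rad/s): [2.79, 2.79, 3.14, 3.14, 3.14, 3.14].

### API

Orientations are given as a unit quaternion [x, y, z, w].
In Python, from station import manip gives the robot as it stands.
- The arm moves only by the tool play_rows, never from a script. Its argument "steps" is a list that holds one entry, the list of rows, each a list of 6 numbers: the shift along the tool's x, y, z in m, then the turn, a rotation vector about the tool's x, y, z in degrees. In form: [[[x, y, z, rx, ry, rz], ...]]. A call has 1 to 10 rows; each row shifts and turns the commanded pose from where the row before left it, along the tool's axes as they then stand; what a row does not reach is not made up. A row lasts 1/8 s, in which the tool goes at most 62.5 mm and 10.7 degrees, less where a joint would pass 70% of its speed; a pose out of reach is approached as far as the arm can. A call is refused whole if a number of a shift passes 0.0625 or a number of a turn 10.7, either way. A call with a gripper value outside its range is refused whole. "fingers" is the opening, from 0 (shut) to 1 (fully open), set as the call begins (left out, the last holds). The fingers move at their own pace and stop on an object; "squeeze" is the grip in N (left out, the last holds). Time passes only in rows, so rows that do not move let the fingers close. It gives the time, the measured TCP pose, the force and the opening at its end, in the units of the state.
- manip.sense(): the state, without advancing time (a new reading comes with each control period).
- manip.snapshot(name): name is "scene" or "top"; returns a dict with "img" (480x640x3 uint8, red, green, blue), "K" (3x3 intrinsics, pixels), "world_from_camera" (4x4, takes a point from camera to world coordinates). Camera axes: x right, y down, z forward; pixel columns grow to the right and rows downward; lengths in m; the calibration is good to about 2 mm. A picture is of the moment at which its call begins. There is no depth.
- manip.sign_off(): hands the job in, once; it reports no verdict.
Trained networks look in a picture, given as the dict that the camera call returned (one of the last four; its "shot" number tells which), for a name from the list of things; names that differ only in an ending like _2 or _b are one class to them, and where a whole thing is asked for, a point or a joint stands for the part that bears it (a point fixed in the world has none). Each returns a list of dicts, best first, with "score" (0 to 1); they miss things now and then, are a little off and sometimes report something else, mostly with a low value. They report only what shows in the picture. A call takes as long as a camera call. They do not tell look-alikes from the thing itself.
- manip.regions_of(label, picture): "pixels" (480x640 bool, what is visible of it) and "rect" ([left, top, right, bottom] in pixels, round what is visible of it).
- manip.pinpoint(label, picture): "point" ([column, row] in pixels: a listed point, or the origin of a listed thing).
The state is a dict: "t": time; "q": joint angles; "qd": joint speeds; "tau": joint torques, N m; "tcp_pos": TCP position; "tool_rot": TCP orientation; "force": force on the tool from outside, world axes, zero at the start; "ft_torque": the same for the moment, N m; "finger_gap": opening from 0.0 (shut) to 1.0 (fully open).
Only numpy, scipy, OpenCV 4.12 (cv2) and the standard library are available. Lean on these libraries where they do the work, as an engineer would, in place of code of your own. Each camera call takes 0.05 s, during which the arm holds its last target.

### The job

Take the turntable shaft between the fingers, feel for its flat and turn the shaft until the flat faces the red mark on the blue drive housing. Then pick the aluminium collar with the red thumb screw out of the crate, slide it down over the shaft with its screw over that flat until it sits on the shaft's shoulder, and finish while still gripping it there, screw on the flat and facing the mark, and pushing it down with about 10 N. Leave the paint tin, the brush and the white foam steps where they are.

Things in the scene. Friction and masses are not known exactly. Their poses are not given: they have to be found in the camera images.
- drive: Turntable drive, fixed to the table: dark base plate 150 x 130 x 12 mm, blue housing 120 x 100 mm up to 60 mm height, aluminium bearing boss 68 mm across up to 68 mm height, a dark motor (56 mm across, to 64 mm height) sticking out at +x to 125 mm from the axis. Origin on the shaft axis at the table top; z up; the red mark lies on its -x side.
- drive_mark (a point): Red stripe on top of the housing, 47 mm from the shaft axis on the drive's -x side, 62 mm above the table; this is where the flat and the collar's screw must face.
- shaft (a joint): Turn of the shaft in rad, positive anticlockwise seen from above, limits +-3.1; 0 when the flat faces the red mark. It turns with light friction (about 0.05 N m) and stays where it is left.
- shoulder (a point): Centre of the shaft's shoulder, on the axis, 85 mm above the table. Below it a steel sleeve 32 mm across and 17 mm long stands on the boss; above it rises the dark D-section shaft, 20 mm across and 50 mm long, its top 3 mm tapered. Its axes turn with the shaft; its -x axis points out of the flat.
- shaft_flat (a point): Middle of the flat on the shaft (painted yellow, with a yellow line on the shaft's end pointing to it): 7 mm from the axis on the shaft's own -x side, 25 mm above the shoulder. The flat is 14 mm wide and runs the whole 50 mm. Gripped square across the flat the shaft measures 17 mm, elsewhere up to 20 mm. Axes turn with the shaft.
- crate: Plywood crate, fixed, 280 (x) x 270 (y) x 45 mm high, walls and floor 6 mm thick, open at the top; origin at the centre of its underside. It holds four upright parts about 120 mm apart: the collar, a black plastic spacer ring (42 mm across, 22 mm high, no screw), a wooden dowel (28 x 50 mm) and a brass bolt on its head (34 x 45 mm).
- collar_center (a point): Centre (half-way up, on the axis) of the aluminium collar standing in the crate: 44 mm across, 30 mm high, bore 23 mm, about 0.14 kg. Two wrench flats 24 mm wide on its +y and -y sides, 46 mm apart, are the place to grip. The red-headed thumb screw sticks out on its -x side; a red line on the top face points to it.
- collar_screw (a point): Outer end of the collar's red thumb screw (head 18 mm across), 38 mm from the collar's axis on its -x side, at mid height. Inside, the screw's tip (8 mm across) reaches into the bore to 8.3 mm from the axis, so the collar passes over the shaft only with the screw over the flat.
- tin: Paint tin, 100 mm across, 115 mm high, loose; bystander; origin at the centre of its underside.
- brush: Paint brush lying on the table, loose; bystander.
- steps: White foam model steps, 100 x 90 x 75 mm, loose; bystander; origin at its underside.
There are look-alikes about, which are no part of the job. Of the things like the drive, leave any that is orange; of the rest the larger one is meant. Of the things that look like the part that bears collar_center, the smaller one is meant.

How it is judged:
On the way, in this order (a step that is already met when the one before it is completed fails the run):
1. the fingers have turned the shaft so that its flat faces the red mark (within 0.15 rad) (value of joint shaft between -0.15 and 0.15 rad and contact force between the fingers and drive above 1 N), for 0.2 s.
2. the fingers have lifted the collar out of the crate (its centre at least 70 mm above the table) (height (world z) of collar_center above 0.07 m and contact force between the fingers and collar above 1 N), for 0.2 s.
At the end, for the whole second after the job is handed in: Flat facing the mark within 0.2 rad; collar upright on the shoulder (height within 3 mm, on the axis within 4 mm), end of its screw within 8 mm of the flat's middle line and 10 mm of the mark's line; fingers grip it with over 3 N; it presses on the drive with 4 to 30 N (value of joint shaft between -0.2 and 0.2 rad and horizontal distance between collar_center and shoulder below 0.004 m and z of collar_center in the frame of shoulder between 0.012 and 0.018 m and angle between collar_center's own z axis and vertical below 0.1 rad and y of collar_screw in the frame of shaft_flat between -0.008 and 0.008 m and x of collar_screw in the frame of shaft_flat below -0.02 m and y of collar_screw in the frame of drive between -0.01 and 0.01 m and contact force between the fingers and collar above 3 N and contact force between collar and drive between 4 and 30 N); the arm keeps its last pose, push and grip.
It fails at once if the paint tin, brush or foam steps is moved more than 30 mm (distance of any of tin, brush, steps from where it was at the start of the episode above 0.03 m).
It also fails if it takes over 54 s, if anything falls off the work surface, if the arm or the gripper's body presses on something with over 40 N, if the wrist force passes 120 N, or if a joint passes its speed limit or range.

## Working session

There is one attempt and no reset: what is moved stays moved. The work goes in short steps, Python scripts to look and compute and a tool call to move; the robot and the scene stay as the last step left them, time stands still between calls to the robot, and variables do not carry over. Pictures are saved under pics/ and viewed, and the job is handed in when it is done.

Besides the shell and the picture viewer there is one more tool, called by a JSON object that holds its "method" and its "body". play_rows: Moves the arm, as the interface text tells. Its arguments: {"type":"object","properties":{"steps":{"type":"array"},"fingers":{"type":"number"},"squeeze":{"type":"number"}},"required":["steps"]}

```bash
ls; mkdir -p pics
python3 - <<'E'
from station import manip
import cv2,numpy as np
s=manip.sense(); print({k:np.round(v,3).tolist() if not isinstance(v,(int,float)) else v for k,v in s.items()})
print(manip.tips_ahead)
for n in ("scene","top"):
    p=manip.snapshot(n); cv2.imwrite(f"pics/{n}0.png",p["img"][:,:,::-1]); print(n,p["K"],np.round(p["world_from_camera"],4))
E
```

```text
pics
{'t': 0.0, 'q': [-1.404, 0.528, 1.434, -0.0, 1.181, -0.179], 'qd': [0.002, -0.001, -0.001, 0.0, -0.001, 0.001], 'tau': [0.002, -44.235, -17.802, -0.0, 0.008, 0.0], 'tcp_pos': [0.211, -0.588, 0.255], 'tool_rot': [0.985, 0.172, -0.0, -0.001], 'force': [0.233, 0.499, -0.132], 'ft_torque': [-0.029, -0.003, -0.042], 'finger_gap': 0.9975828940361395}
0.025
scene [[481.19168582   0.         320.53783814]
 [  0.         481.19168582 228.94803422]
 [  0.           0.           1.        ]] [[ 0.675   0.479  -0.5612  1.2099]
 [ 0.7378 -0.4296  0.5207 -0.6361]
 [ 0.0083 -0.7655 -0.6434  0.8883]
 [ 0.      0.      0.      1.    ]]
top [[515.97650088   0.         323.43683402]
 [  0.         515.97650088 236.29344365]
 [  0.           0.           1.        ]] [[ 0.0127 -0.991   0.1334  0.3448]
 [-0.9998 -0.0104  0.0181 -0.0054]
 [-0.0165 -0.1336 -0.9909  1.443 ]
 [ 0.      0.      0.      1.    ]]
```

View pics/scene0.png

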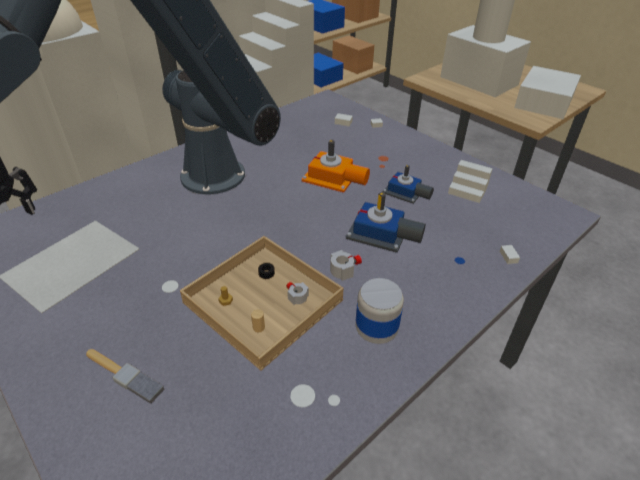

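View pics/top0.png

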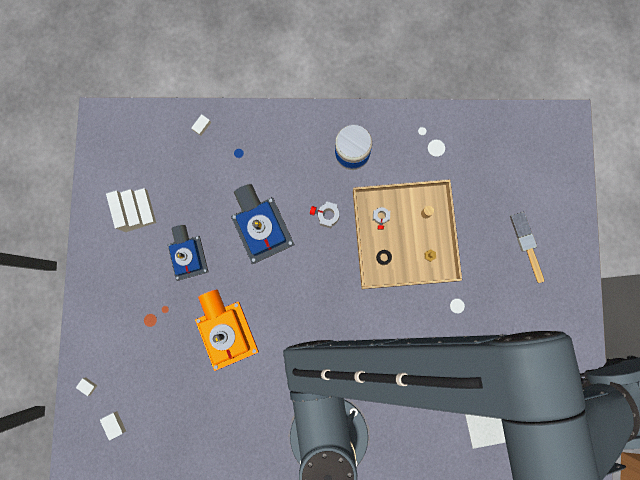

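Candidates for the drive in the top view are blue large (260,225), blue small (184,256) and orange (222,337), so I take the large blue one. Candidates for the collar are the one in the crate at (381,216), which is smaller, and the one outside at (328,213), which is larger. I take the crate one.

```bash
cat > h.py <<'E'
import numpy as np,cv2
from station import manip
def ray(p,uv):
    K=np.array(p["K"]);T=np.array(p["world_from_camera"])
    d=T[:3,:3]@np.linalg.inv(K)@np.array([uv[0],uv[1],1.]); return T[:3,3],d
def onz(p,uv,z):
    o,d=ray(p,uv); return o+d*(z-o[2])/d[2]
def proj(p,X):
    K=np.array(p["K"]);T=np.linalg.inv(np.array(p["world_from_camera"]))
    c=T[:3,:3]@np.array(X)+T[:3,3]; v=K@c; return v[:2]/v[2]
def tri(p1,u1,p2,u2):
    o1,d1=ray(p1,u1);o2,d2=ray(p2,u2);d1=d1/np.linalg.norm(d1);d2=d2/np.linalg.norm(d2)
    A=np.stack([d1,-d2],1);s=np.linalg.lstsq(A,o2-o1,rcond=None)[0]
    a=o1+d1*s[0];b=o2+d2*s[1]; return (a+b)/2,np.linalg.norm(a-b)
def crop(p,c,r,scale,name):
    x,y=int(c[0]),int(c[1]); im=p["img"][max(0,y-r):y+r,max(0,x-r):x+r,::-1]
    cv2.imwrite("pics/"+name,cv2.resize(im,None,fx=scale,fy=scale,interpolation=cv2.INTER_CUBIC))
E
python3 - <<'E'
from h import *
S=manip.snapshot("scene");T=manip.snapshot("top")
Z=dict(drive=0,drive_mark=.062,shoulder=.085,shaft_flat=.11,collar_center=.021,collar_screw=.021,crate=0,tin=0,steps=0)
for l in Z:
    for n,p in (("S",S),("T",T)):
        for r in manip.pinpoint(l,p)[:4]:
            print(l,n,np.round(r["point"],1),round(r["score"],2),np.round(onz(p,r["point"],Z[l]),4)[:2])
crop(T,(260,225),45,8,"ct.png");crop(T,(360,215),40,8,"cc.png");crop(S,(385,220),50,7,"cs.png");crop(S,(310,280),50,7,"cs2.png")
a=cv2.imread("pics/ct.png");b=cv2.imread("pics/cc.png");c=cv2.imread("pics/cs.png");d=cv2.imread("pics/cs2.png")
rs=lambda x:cv2.resize(x,(400,300)) 
f=lambda x:cv2.resize(x,(300,300))
cv2.imwrite("pics/m1.png",np.vstack([np.hstack([f(a),f(b)]),np.hstack([f(c),f(d)])]))
E
```

```text
drive S [377.9 233.3] 0.89 [0.5581 0.1912]
drive S [406.2 192.3] 0.78 [0.483  0.4062]
drive S [330.7 175. ] 0.78 [0.2525 0.2953]
drive T [185.5 260.6] 0.98 [0.4658 0.4086]
drive T [265.1 230.7] 0.92 [0.5532 0.1863]
drive T [229.5 337.3] 0.76 [0.2552 0.2764]
drive_mark S [361.7 211.3] 0.97 [0.5093 0.17  ]
drive_mark S [398.3 178.1] 0.9 [0.4695 0.3731]
drive_mark S [314.7 161.3] 0.56 [0.2279 0.2461]
drive_mark S [376.6 234.4] 0.31 [0.6043 0.1276]
drive_mark T [265.5 241.8] 0.8 [0.514  0.1762]
drive_mark T [228.3 354.7] 0.67 [0.2141 0.2658]
shoulder S [332.  153.4] 0.74 [0.257  0.2943]
shoulder S [379.2 210.2] 0.66 [0.5573 0.1867]
shoulder S [403.9 175. ] 0.53 [0.4905 0.3702]
shoulder T [222.  336.4] 0.6 [0.2625 0.2795]
shoulder T [256.8 225.4] 0.43 [0.555  0.1976]
shaft_flat S [377.5 202.6] 0.71 [0.552  0.1825]
shaft_flat S [325.3 146.7] 0.52 [0.2432 0.2773]
shaft_flat S [361.2 212.8] 0.2 [0.5536 0.1176]
shaft_flat T [178.6 256.2] 0.56 [0.4679 0.3957]
shaft_flat T [258.2 226.5] 0.43 [0.5483 0.1901]
shaft_flat T [216.5 339.5] 0.42 [0.2561 0.288 ]
collar_center S [343.1 267.5] 0.93 [0.605  0.0053]
collar_center S [297.7 292.7] 0.78 [ 0.5932 -0.1371]
collar_center S [287.2 281.7] 0.29 [ 0.548  -0.1327]
collar_center T [378.2 212.1] 0.73 [ 0.606  -0.1316]
collar_center T [333.  214.8] 0.62 [ 0.5971 -0.0054]
collar_screw S [360.1 260.1] 0.98 [0.6151 0.0574]
collar_screw S [289.7 284.5] 0.82 [ 0.5594 -0.1342]
collar_screw T [380.5 227.6] 0.81 [ 0.5622 -0.138 ]
collar_screw T [311.8 208. ] 0.81 [0.6158 0.0542]
crate S [263.2 298.8] 0.66 [ 0.5372 -0.2006]
crate S [378.4 326.8] 0.17 [ 0.7839 -0.055 ]
crate T [401.5 232.8] 0.72 [ 0.5512 -0.199 ]
crate T [382.  227.2] 0.4 [ 0.5666 -0.1441]
tin S [375.7 324.2] 0.81 [ 0.7746 -0.0541]
tin T [352.3 151.9] 0.89 [ 0.7854 -0.0592]
steps S [466.  190.1] 0.73 [0.6026 0.558 ]
steps T [135.9 212. ] 0.69 [0.6034 0.5578]
```

View pics/m1.png

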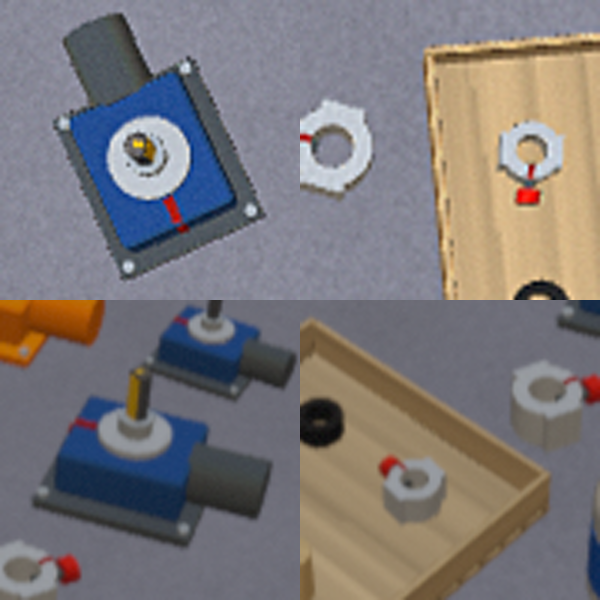

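```bash
cat > fit.py <<'E'
from h import *
from scipy.optimize import minimize
def hullmask(p,pts,m=None):
    uv=np.array([proj(p,X) for X in pts]); k=8
    h=cv2.convexHull(uv.astype(np.float32))
    im=np.zeros((480,640),np.uint8); cv2.fillConvexPoly(im,np.round(h*16).astype(np.int32),255,cv2.LINE_AA,4); return im.astype(float)/255
def box(x0,x1,y0,y1,z0,z1): return np.array([[x,y,z] for x in(x0,x1) for y in(y0,y1) for z in(z0,z1)])
def cyl(r,z0,z1,n=48):
    a=np.linspace(0,2*np.pi,n,endpoint=False); return np.array([[r*np.cos(t),r*np.sin(t),z] for t in a for z in(z0,z1)])
def tf(P,x,y,th):
    c,s=np.cos(th),np.sin(th);return P@np.array([[c,s,0],[-s,c,0],[0,0,1]])+[x,y,0]
E
cat > fd.py <<'E'
from fit import *
S=manip.snapshot("scene");T=manip.snapshot("top")
cat=[]
obs={}
for n,p in(("S",S),("T",T)):
    img=p["img"].astype(int); b=((img[:,:,2]-img[:,:,0])>45)&(img[:,:,2]-img[:,:,1]>25)
    c=proj(p,[.556,.19,.03]); yy,xx=np.mgrid[:480,:640]
    b&=(abs(xx-c[0])<45)&(abs(yy-c[1])<42)
    # keep biggest comp
    k,l,st,_=cv2.connectedComponentsWithStats(b.astype(np.uint8)); 
    keep=[i for i in range(1,k) if st[i,4]>60]; print(n,[st[i].tolist() for i in keep])
    i=max(keep,key=lambda i:st[i,4]); obs[n]=(l==i).astype(float)
mot=None
def model(p,v):
    x,y,th=v
    H=hullmask(p,tf(box(-.06,.06,-.05,.05,.012,.06),x,y,th))
    occ=[cyl(.034,.06,.068),cyl(.016,.068,.085),cyl(.01,.085,.135),box(-.0555,-.0385,-.004,.004,.06,.062)]
    for o in occ: H=H*(1-hullmask(p,tf(o,x,y,th)))
    return H
def cost(v,views="ST",full=False):
    c=0
    for n,p in(("S",S),("T",T)):
        if n in views:
            m=model(p,v); w=obs[n]; c+=np.abs(m-w).sum()/w.sum()
    return c
for views in ("ST","S","T"):
    best=None
    for th0 in (.25,.37,.5):
        r=minimize(cost,[.556,.19,th0],args=(views,),method="Nelder-Mead",options=dict(initial_simplex=[[.556,.19,th0],[.562,.19,th0],[.556,.196,th0],[.556,.19,th0+.08]],xatol=1e-5,fatol=1e-6))
        if best is None or r.fun<best.fun: best=r
    print(views,np.round(best.x,4),best.fun)
    if views=="ST": V=best.x
for n,p in(("S",S),("T",T)):
    im=p["img"][:,:,::-1].copy(); m=model(p,V)
    cs,_=cv2.findContours((m>.5).astype(np.uint8),cv2.RETR_LIST,cv2.CHAIN_APPROX_NONE)
    big=cv2.resize(im,None,fx=6,fy=6,interpolation=cv2.INTER_CUBIC)
    cv2.drawContours(big,[(c*6+3) for c in cs],-1,(0,255,0),1)
    c=proj(p,[V[0],V[1],.06]).astype(int)*6; cv2.imwrite(f"pics/fd{n}.png",big[c[1]-290:c[1]+290,c[0]-200:c[0]+200])
    crop(p,proj(p,[V[0],V[1],.11]),16,25 if n=="S" else 25,f"sh{n}.png")
cv2.imwrite("pics/fd.png",np.hstack([cv2.imread("pics/fdS.png"),cv2.imread("pics/fdT.png")]))
cv2.imwrite("pics/sh.png",cv2.resize(np.hstack([cv2.imread("pics/shS.png"),cv2.imread("pics/shT.png")]),(800,400)))
E
python3 fd.py
```

```text
S [[389, 184, 27, 13, 218], [362, 202, 14, 8, 71], [354, 208, 50, 35, 873]]
T [[236, 202, 49, 53, 1043]]
ST [0.5516 0.1948 0.483 ] 0.8668602272307179
S [0.5461 0.2005 0.5935] 0.45892745534206003
T [0.5532 0.1948 0.4819] 0.3288771078901359
```

```bash
cat > fc.py <<'E'
from fit import *
S=manip.snapshot("scene");T=manip.snapshot("top")
obs={}
for n,p in(("S",S),("T",T)):
    R=manip.regions_of("collar_center",p)
    for r in R[:3]: print(n,r["rect"],round(r["score"],2),r["pixels"].sum())
    for r in manip.pinpoint("collar_screw",p)[:2]: print(n,r["point"])
    c=proj(p,[.6,-.134,.021]); crop(p,c,22,18,f"co{n}.png")
cv2.imwrite("pics/co.png",cv2.resize(np.hstack([cv2.imread("pics/coS.png"),cv2.imread("pics/coT.png")]),(800,400)))
E
python3 fc.py
```

```text
S [328.8, 253.8, 360.0, 279.8] 0.83 651
S [285.4, 279.6, 308.9, 306.3] 0.57 367
S [357.6, 258.8]
S [286.5, 284.5]
T [313.7, 202.8, 336.5, 228.9] 0.97 408
T [371.8, 206.7, 392.3, 233.8] 0.62 286
T [381.4, 227.1]
```

View pics/fd.png

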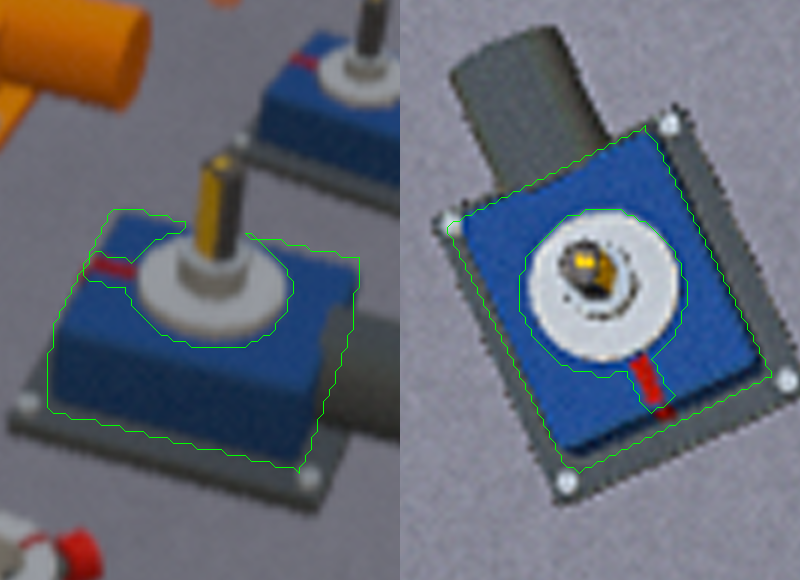

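View pics/sh.png

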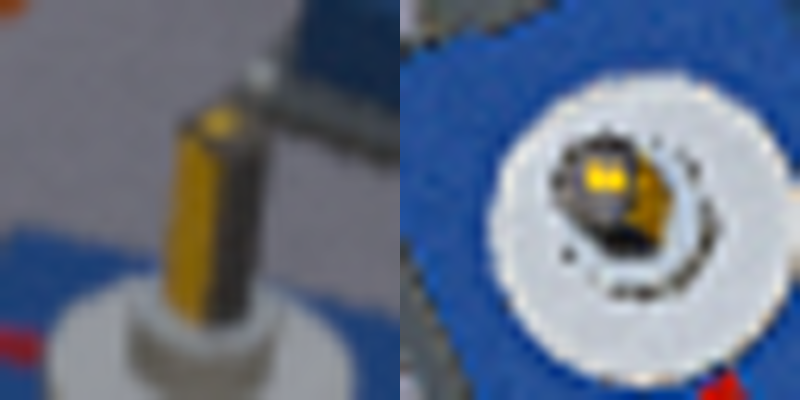

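View pics/co.png

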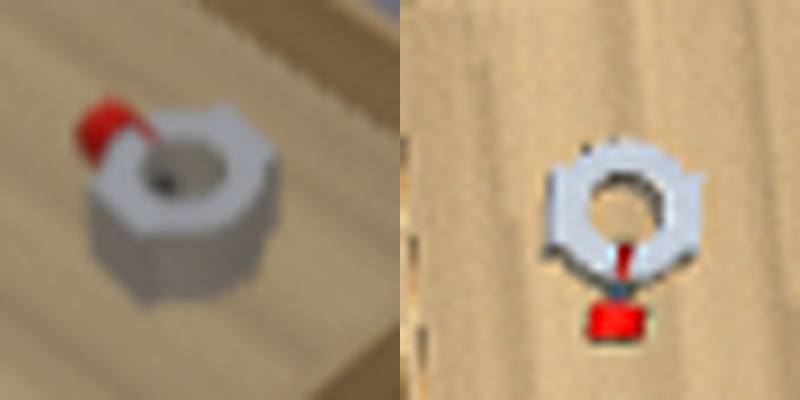

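The T fit of the housing outline is rough because the shaded faces drop out of the blue mask. I'll use the boss circle, plate bolts and mark directly.

```bash
cat > fb.py <<'E'
from fit import *
S=manip.snapshot("scene");T=manip.snapshot("top")
for n,p in(("S",S),("T",T)):
    img=p["img"].astype(int); c=proj(p,[.556,.19,.068]).astype(int)
    g=img.min(2); sat=img.max(2)-g
    yy,xx=np.mgrid[:480,:640]
    b=((g>135)&(sat<60)&(abs(xx-c[0])<22)&(abs(yy-c[1])<20)).astype(np.uint8)
    k,l,st,_=cv2.connectedComponentsWithStats(b); i=1+np.argmax(st[1:,4]); print(n,st[i])
    cs,_=cv2.findContours((l==i).astype(np.uint8),cv2.RETR_EXTERNAL,cv2.CHAIN_APPROX_NONE)
    h=cv2.convexHull(max(cs,key=len)); m=np.zeros((480,640),np.uint8); cv2.fillConvexPoly(m,h,1)
    if n=="S": m[:st[i][1]]=0
    def cost(v):
        H=hullmask(p,tf(cyl(v[2],.066 if n=="T" else .064,.068),v[0],v[1],0)); return np.abs(H-m).sum()
    best=min((minimize(cost,[.554+dx,.19,.034],method="Nelder-Mead",options=dict(initial_simplex=[[.554+dx,.19,.034],[.559+dx,.19,.034],[.554+dx,.195,.034],[.554+dx,.19,.032]])) for dx in(-.003,0,.003)),key=lambda r:r.fun)
    print(n,"boss",np.round(best.x,4),best.fun)
    # red mark
    red=((img[:,:,0]>130)&(img[:,:,1]<80)&(img[:,:,2]<90)&(abs(xx-c[0])<30)&(abs(yy-c[1])<28))
    ys,xs=np.nonzero(red); pts=np.stack([onz(p,(x,y),.062)[:2] for x,y in zip(xs,ys)])
    cc=pts.mean(0);w,v=np.linalg.eigh(np.cov((pts-cc).T)); d=v[:,1]*np.sign(v[0,1])
    print(n,"mark",len(xs),np.round(cc,4),"axis ang",np.arctan2(d[1],d[0]))
    d=best.x[:2]-cc; print("boss->mark ang",np.arctan2(d[1],d[0]),np.hypot(*d))
    # bolts
    bb=((g>130)&(sat<60)&(abs(xx-c[0])<55)&(abs(yy-c[1])<50)).astype(np.uint8); bb[l==i]=0
    k2,l2,s2,c2=cv2.connectedComponentsWithStats(bb)
    for j in range(1,k2):
        if 3<=s2[j,4]<60: print(n,"bolt",np.round(c2[j],1),s2[j,4],np.round(onz(p,c2[j],.014)[:2],4))
E
python3 fb.py
```

```text
S [368 208  24  13 143]
S boss [0.5526 0.1958 0.0277] 43.86666666666667Traceback (most recent call last):
  File "fb.py", line 18, in <module>
    ys,xs=np.nonzero(red); pts=np.stack([onz(p,(x,y),.062)[:2] for x,y in zip(xs,ys)])
                               ~~~~~~~~^^^^^^^^^^^^^^^^^^^^^^^^^^^^^^^^^^^^^^^^^^^^^^^
    raise ValueError('need at least one array to stack')
ValueError: need at least one array to stack
```

```bash
sed -i 's/g>135)&(sat<60)/g>(120 if n=="S" else 135))\&(sat<60)/; s/(img\[:,:,0\]>130)&(img\[:,:,1\]<80)&(img\[:,:,2\]<90)/(img[:,:,0]-img[:,:,1]>60)\&(img[:,:,0]-img[:,:,2]>40)/; s/(g>130)/(g>120)/' fb.py; python3 fb.py
python3 - <<'E'
from h import *
S=manip.snapshot("scene"); im=S["img"]
print(im[200:232:2,366:396:3].min(2))
E
```

```text
S [368 207  24  15 199]
S boss [0.5526 0.1953 0.0297] 26.549019607843135
S mark 11 [0.5108 0.1744] axis ang 0.4137034104764304
boss->mark ang 0.4653945247309631 0.04673271743954759
S bolt [342.7 186.7] 3 [0.3408 0.2635]
S bolt [348.8 233.4] 5 [0.5142 0.1172]
S bolt [395.7 245.7] 3 [0.6356 0.1758]
S bolt [350.4 260.5] 36 [0.5942 0.043 ]
T [247 215  25  25 389]
T boss [0.554  0.1937 0.0324] 20.8156862745098
T mark 26 [0.5089 0.172 ] axis ang 0.47311336780356533
boss->mark ang 0.4480654070927533 0.05009726513627462
T bolt [262.5 229.8] 4 [0.5538 0.1919]
T bolt [289.8 242.7] 12 [0.5181 0.1145]
T bolt [253.  259.5] 12 [0.4698 0.216 ]
[[109 107 108 110  37  34  51 109 108 107]
 [ 69  86 104 109  22  37  60 106 108 107]
 [ 29  27  42  71  20  40  65 107 109 107]
 [ 30  28  56 112  16  38  92  96 107 107]
 [ 30  81 144 133  46  42 111 117  50  82]
 [ 50 141 150 103 131  95 130 145 104  28]
 [ 38 147 149  84 100 109  90 149 146  29]
 [ 38 148 147 114  89  89  90 149 148  35]
 [ 31 135 147 145 120 111 136 150 144  33]
 [ 28  85 139 146 145 146 149 149 115  29]
 [ 29  33  95 124 137 143 137 120  56  30]
 [ 32  30  38  81  95 101  92  60  29  26]
 [ 30  30  28  29  34  38  35  29  29  28]
 [ 20  26  30  28  30  30  33  29  31  28]
 [ 21  22  27  22  26  30  29  30  32  27]
 [ 21  22  20  18  22  22  29  27  29  28]]
```

{"method": "play_rows", "body": {"steps": [[[0.0293,-0.031,0,0,0,0],[0.0293,-0.031,0,0,0,0],[0.0293,-0.031,0,0,0,0],[0.0293,-0.031,0,0,0,0],[0.0293,-0.031,0,0,0,0],[0.0293,-0.031,0,0,0,0],[0.0293,-0.031,0,0,0,0],[0.0293,-0.031,0,0,0,0],[0.0293,-0.031,0,0,0,0],[0.0293,-0.031,0,0,0,0]]]}}

```text
t: 3.0
tcp_pos: [0.3828, -0.1963, 0.2566]
tool_rot: [0.985, 0.171, 0.0, 0.0]
force: [0.5, -1.7, 0.2]
finger_gap: 0.995
```

{"method": "play_rows", "body": {"steps": [[[0.0293,-0.031,0,0,0,0],[0.0293,-0.031,0,0,0,0],[0.0293,-0.031,0,0,0,0],[0.0293,-0.031,0,0,0,0],[0.0293,-0.031,0,0,0,0],[0.0293,-0.031,0,0,0,0],[0.0293,-0.031,0,0,0,0],[0.0293,-0.031,0,0,0,0],[0.0293,-0.031,0,0,0,0],[0.0293,-0.031,0,0,0,0]]]}}

```text
t: 4.25
tcp_pos: [0.5538, 0.1948, 0.2564]
tool_rot: [0.985, 0.172, 0.0, 0.0]
force: [0.3, -0.4, -0.1]
finger_gap: 0.998
```

{"method": "play_rows", "body": {"steps": [[[0,0,0,0,0,-10],[0,0,0,0,0,-10],[0,0,0,0,0,-10],[0,0,0,0,0,-10],[0,0,0,0,0,-10],[0,0,0,0,0,-10],[0,0,0,0,0,-10],[0,0,0,0,0,-10],[0,0,0,0,0,-10]]], "fingers": 0.7}}

```text
t: 5.38
tcp_pos: [0.5533, 0.1934, 0.2564]
tool_rot: [0.573, 0.82, 0.0, 0.0]
force: [-0.9, -0.4, 0.1]
finger_gap: 0.703
```

{"method": "play_rows", "body": {"steps": [[[0,0,0,0,0,-10],[0,0,0,0,0,-10],[0,0,0,0,0,-10],[0,0,0,0,0,-10],[0,0,0,0,0,-10],[0,0,0,0,0,-10],[0,0,0,0,0,0],[0,0,0,0,0,0]]]}}

```text
t: 6.38
tcp_pos: [0.5532, 0.1934, 0.2564]
tool_rot: [0.091, 0.996, 0.0, 0.0]
force: [-0.3, 0.7, 0.4]
finger_gap: 0.705
```

```bash
cat >> h.py <<'E'
def st():
    s=manip.sense(); from scipy.spatial.transform import Rotation as R
    M=R.from_quat(s["tool_rot"]).as_matrix(); psi=np.arctan2(M[1,1],M[0,1])
    print("t",round(s["t"],2),"tcp",np.round(s["tcp_pos"],4),"psi",round(psi,4),"zax",np.round(M[:,2],4),"F",np.round(s["force"],2),"Tq",np.round(s["ft_torque"],2),"gap",round(s["finger_gap"],4),"q",np.round(s["q"],2))
    return s,M,psi
def togo(x,y,z):
    s,M,psi=st(); d=M.T@(np.array([x,y,z])-s["tcp_pos"]); print("tool shift",np.round(d,4)); return d
E
python3 - <<'E'
from h import *
togo(.553,.194,.2)
for n in ("scene","top"):
    p=manip.snapshot(n); cv2.imwrite(f"pics/{n}1.png",p["img"][:,:,::-1]); c=proj(p,[.553,.194,.15]); crop(p,c,60,6,f"a{n}.png")
cv2.imwrite("pics/a.png",cv2.resize(np.hstack([cv2.imread("pics/ascene.png"),cv2.imread("pics/atop.png")]),(800,400)))
E
```

```text
t 6.38 tcp [0.5532 0.1934 0.2564] psi 1.3895 zax [ 1.e-04  0.e+00 -1.e+00] F [-0.25  0.66  0.43] Tq [-0.01 -0.03 -0.01] gap 0.7051 q [ 0.15  0.47  1.53 -0.    1.13 -1.24]
tool shift [0.0004 0.0006 0.0564]
```

View pics/a.png

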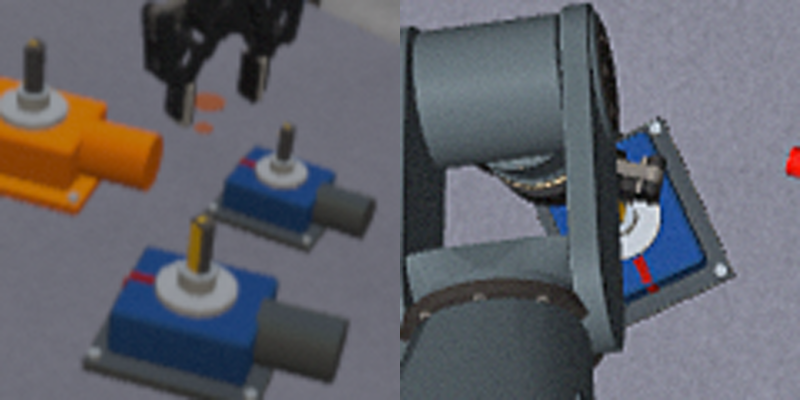

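{"method": "play_rows", "body": {"steps": [[[0,0,0.026,0,0,0],[0,0,0.026,0,0,0],[0,0,0.026,0,0,0],[0,0,0.026,0,0,0],[0,0,0.026,0,0,0],[0,0,0,0,0,0],[0,0,0,0,0,0]]]}}

```text
t: 7.35
tcp_pos: [0.5539, 0.1935, 0.1271]
tool_rot: [0.089, 0.996, 0.0, 0.001]
force: [0.3, 0.6, 0.3]
finger_gap: 0.7
```

Run:
```python
from h import *
st()
p=manip.snapshot("scene"); c=proj(p,[.553,.194,.12]); crop(p,c,30,20,"b1.png")
```

```text
t 7.35 tcp [0.5539 0.1935 0.1271] psi 1.3916 zax [ 1.3e-03  2.0e-04 -1.0e+00] F [0.33 0.6  0.31] Tq [-0.03 -0.03  0.02] gap 0.7001 q [ 0.15  0.65  1.64  0.    0.85 -1.25]
```

View pics/b1.png

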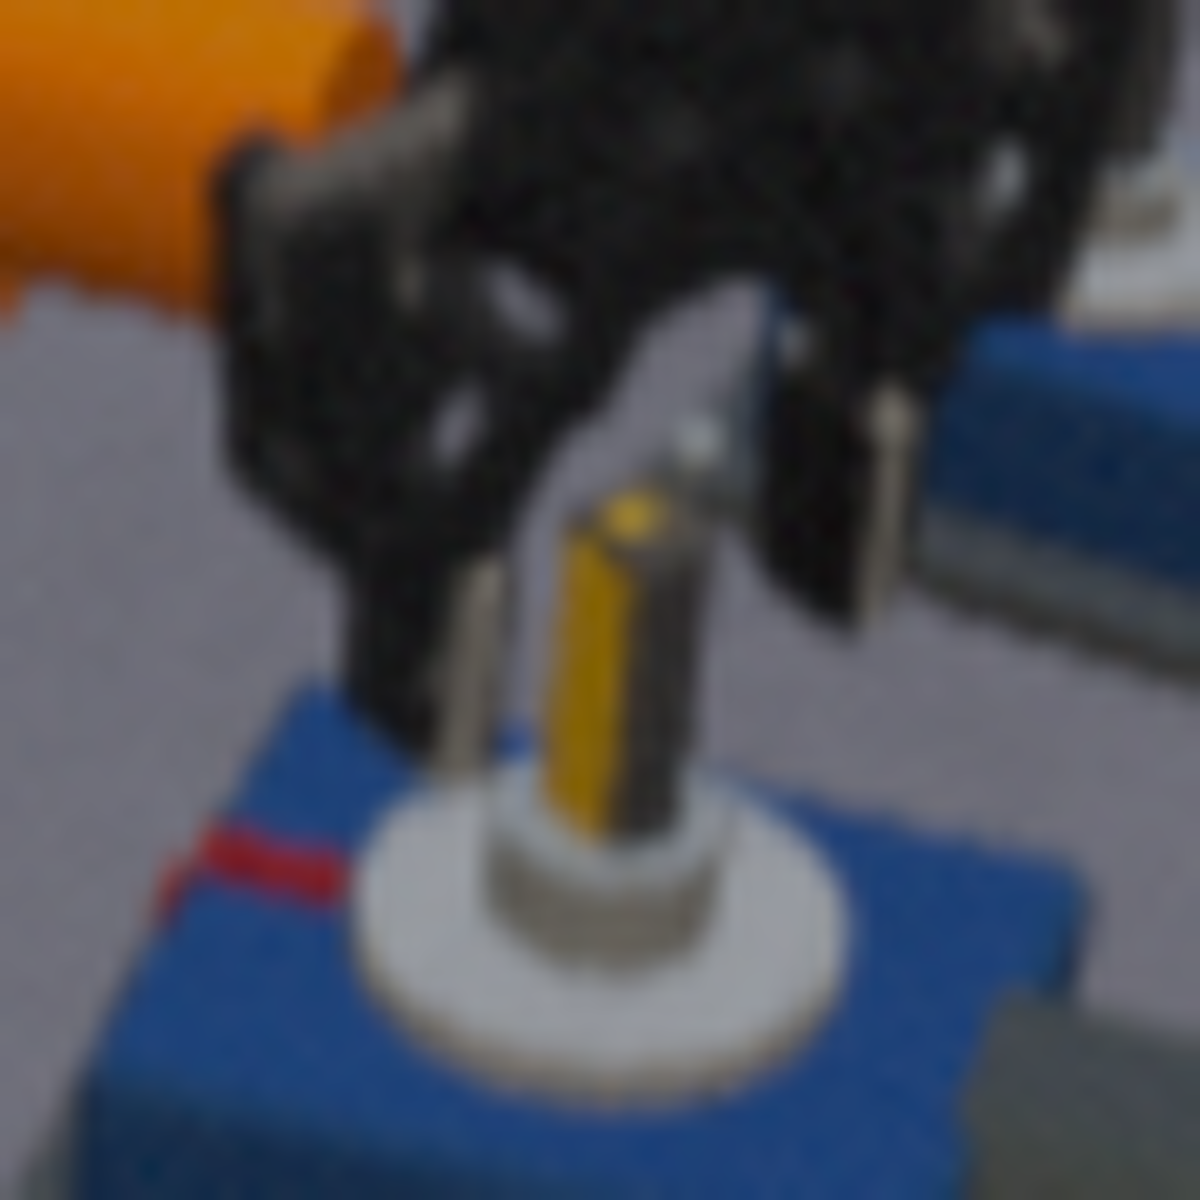

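The shaft (about 620,640 in the crop) stands between the open pads, with the yellow flat towards the left pad. I'll close lightly to feel it.

{"method": "play_rows", "body": {"steps": [[[0,0,0,0,0,0],[0,0,0,0,0,0],[0,0,0,0,0,0],[0,0,0,0,0,0],[0,0,0,0,0,0],[0,0,0,0,0,0]]], "fingers": 0, "squeeze": 20}}

```text
t: 8.15
tcp_pos: [0.5539, 0.195, 0.1273]
tool_rot: [0.09, 0.996, 0.001, 0.001]
force: [0.2, 4.2, 2.3]
finger_gap: 0.191
```

Run:
```python
from h import *
st()
p=manip.snapshot("scene"); c=proj(p,[.553,.194,.12]); crop(p,c,25,12,"b2.png")
```

```text
t 8.15 tcp [0.5539 0.195  0.1273] psi 1.3914 zax [ 0.0025  0.0027 -1.    ] F [0.2  4.25 2.33] Tq [0.7  0.07 0.04] gap 0.1906 q [ 0.15  0.65  1.64  0.    0.85 -1.25]
```

View pics/b2.png

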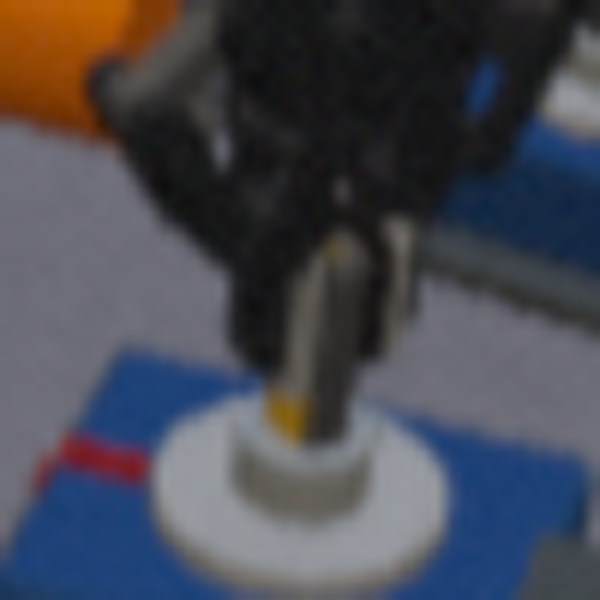

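Gap 0.191 × 85 is about 16 mm, near the 17 mm for "square across the flat". I'll firm up the grip and turn the shaft about 54° clockwise to the mark.

{"method": "play_rows", "body": {"steps": [[[0,0,0,0,0,0],[0,0,0,0,0,0],[0,0,0,0,0,6],[0,0,0,0,0,8],[0,0,0,0,0,8],[0,0,0,0,0,8],[0,0,0,0,0,8],[0,0,0,0,0,8],[0,0,0,0,0,8],[0,0,0,0,0,0]]], "squeeze": 40}}

```text
t: 9.45
tcp_pos: [0.5551, 0.1946, 0.1273]
tool_rot: [0.532, 0.847, 0.002, 0.001]
force: [3.5, 4.5, 1.7]
finger_gap: 0.186
```

{"method": "play_rows", "body": {"steps": [[[0,0,0,0,0,0],[0,0,0,0,0,0]]]}}

```text
t: 9.7
tcp_pos: [0.5551, 0.1947, 0.1274]
tool_rot: [0.531, 0.847, 0.002, 0.001]
force: [1.7, 5.5, 1.8]
finger_gap: 0.19
```

Run:
```python
from h import *
st()
p=manip.snapshot("scene"); c=proj(p,[.553,.194,.12]); crop(p,c,25,12,"b3.png")
```

```text
t 9.7 tcp [0.5551 0.1947 0.1274] psi 0.4509 zax [ 0.0049  0.0025 -1.    ] F [1.72 5.51 1.78] Tq [ 0.67 -0.18 -0.07] gap 0.1899 q [ 0.15  0.65  1.64  0.    0.85 -0.31]
```

View pics/b3.png

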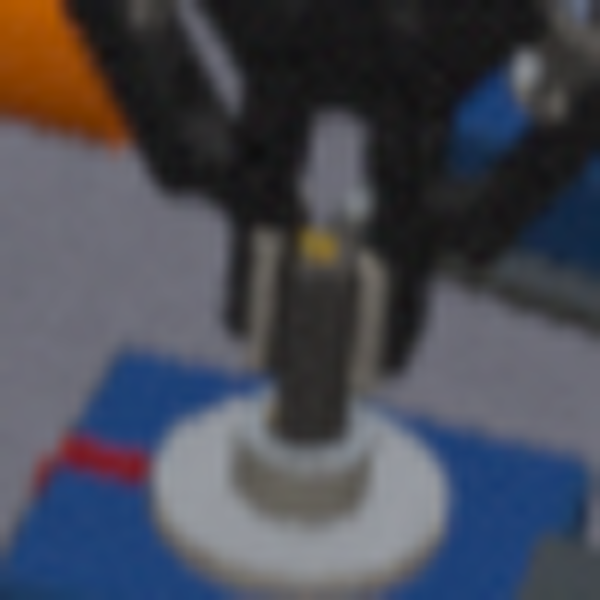

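{"method": "play_rows", "body": {"steps": [[[0,0,0,0,0,0],[0,0,0,0,0,0],[0,0,0,0,0,0],[0,0,-0.02,0,0,0],[0,0,-0.03,0,0,0],[0,0,-0.03,0,0,0],[0,0,-0.03,0,0,0],[0,0,-0.02,0,0,0],[0,0,0,0,0,0]]], "fingers": 0.7}}

```text
t: 10.88
tcp_pos: [0.554, 0.1934, 0.2579]
tool_rot: [0.532, 0.847, 0.001, 0.001]
force: [-0.2, 0.1, 0.2]
finger_gap: 0.701
```

Run:
```python
from h import *
st()
for n in ("scene","top"):
    p=manip.snapshot(n); cv2.imwrite(f"pics/{n}2.png",p["img"][:,:,::-1]); 
    crop(p,proj(p,[.554,.1935,.1]),25,12,f"c{n}.png")
    crop(p,proj(p,[.6,-.134,.02]),25,12,f"d{n}.png")
g=lambda x:cv2.resize(cv2.imread("pics/"+x),(300,300))
cv2.imwrite("pics/c.png",np.vstack([np.hstack([g("cscene.png"),g("ctop.png")]),np.hstack([g("dscene.png"),g("dtop.png")])]))
```

```text
t 10.88 tcp [0.554  0.1934 0.2579] psi 0.4497 zax [ 3.7e-03  4.0e-04 -1.0e+00] F [-0.19  0.09  0.24] Tq [-0.02  0.01 -0.02] gap 0.7005 q [ 0.15  0.47  1.53 -0.    1.13 -0.3 ]
```

View pics/c.png

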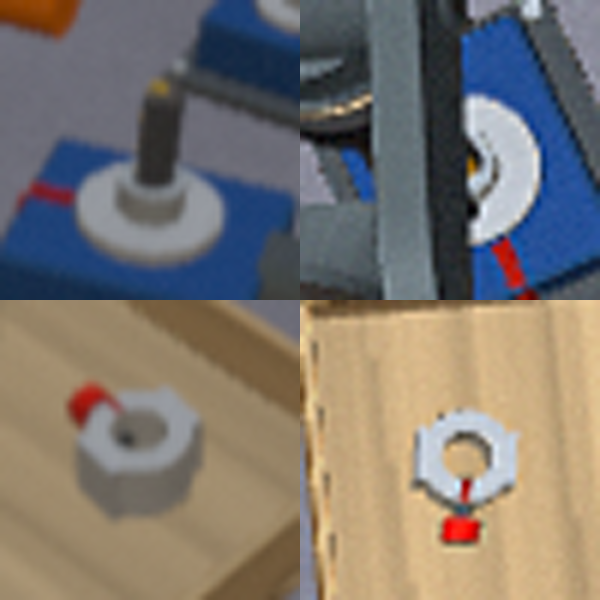

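```bash
cat > fc.py <<'E'
from fit import *
S=manip.snapshot("scene");T=manip.snapshot("top")
obs={};Zc=.006
yy,xx=np.mgrid[:480,:640]
for n,p in(("S",S),("T",T)):
    img=p["img"].astype(int); c=proj(p,[.6,-.134,.021]); sat=(img[:,:,0]-img[:,:,2])
    near=(abs(xx-c[0])<24)&(abs(yy-c[1])<24)
    b=((sat<22)&near).astype(np.uint8); red=((img[:,:,0]-img[:,:,1])>75)&near
    k,l,s_,_=cv2.connectedComponentsWithStats(b); d=[np.hypot(*(_[i]-c)) if s_[i,4]>80 else 99 for i in range(k)]; i=int(np.argmin(d[1:]))+1
    cs,_2=cv2.findContours((l==i).astype(np.uint8),cv2.RETR_EXTERNAL,cv2.CHAIN_APPROX_NONE)
    m=np.zeros((480,640),np.uint8); cv2.drawContours(m,cs,-1,1,-1); obs[n]=(m.astype(float),(red&(m==0)).astype(float))
    print(n,s_[i],red.sum(), "red centroid", [round(float(v[red].mean()),2) for v in (xx,yy)])
def model(p,v):
    x,y,th=v
    a=hullmask(p,tf(cyl(.022,Zc,Zc+.03),x,y,th)); b=hullmask(p,tf(box(-.012,.012,-.023,.023,Zc,Zc+.03),x,y,th))
    A=np.maximum(a,b)
    # screw head: cylinder along x from -.028 to -.038 r .009
    t=np.linspace(0,2*np.pi,24,endpoint=False); h=np.array([[xx_,.009*np.cos(q),Zc+.015+.009*np.sin(q)] for q in t for xx_ in(-.038,-.029)])
    H=hullmask(p,tf(h,x,y,th)); 
    if p is T: A=A*(1-0)
    return A,H*(1-A)
def cost(v,views):
    c=0
    for n,p in(("S",S),("T",T)):
        if n in views:
            A,H=model(p,v); c+=np.abs(A-obs[n][0]).sum()+1.0*np.abs(H-obs[n][1]).sum()
    return c
for views in("ST","S","T"):
    best=min((minimize(cost,[.6,-.134,t],args=(views,),method="Nelder-Mead",options=dict(initial_simplex=[[.6,-.134,t],[.605,-.134,t],[.6,-.129,t],[.6,-.134,t+.1]],xatol=1e-5)) for t in(-.1,.05,.2)),key=lambda r:r.fun)
    print(views,np.round(best.x,4),round(best.fun,1))
    if views=="ST":V=best.x
ims=[]
for n,p in(("S",S),("T",T)):
    big=cv2.resize(p["img"][:,:,::-1],None,fx=10,fy=10,interpolation=cv2.INTER_CUBIC)
    for m,col in zip(model(p,V),((0,255,0),(255,0,0))):
        M=cv2.resize(m,None,fx=10,fy=10,interpolation=cv2.INTER_LINEAR)
        cs,_=cv2.findContours((M>.5).astype(np.uint8),cv2.RETR_LIST,cv2.CHAIN_APPROX_NONE); cv2.drawContours(big,cs,-1,col,1)
    c=(proj(p,[V[0],V[1],.02])*10).astype(int); ims.append(big[c[1]-200:c[1]+200,c[0]-200:c[0]+200])
cv2.imwrite("pics/fc.png",np.hstack(ims))
E
python3 fc.py
```

```text
S [288 282  20  22 343] 21 red centroid [289.14, 284.19]
T [373 207  17  18 179] 27 red centroid [380.48, 225.67]
ST [ 0.5963 -0.1378 -0.0671] 180.6
S [ 0.596  -0.1374 -0.0458] 105.8
T [ 0.5975 -0.1392 -0.0911] 70.8
```

View pics/fc.png

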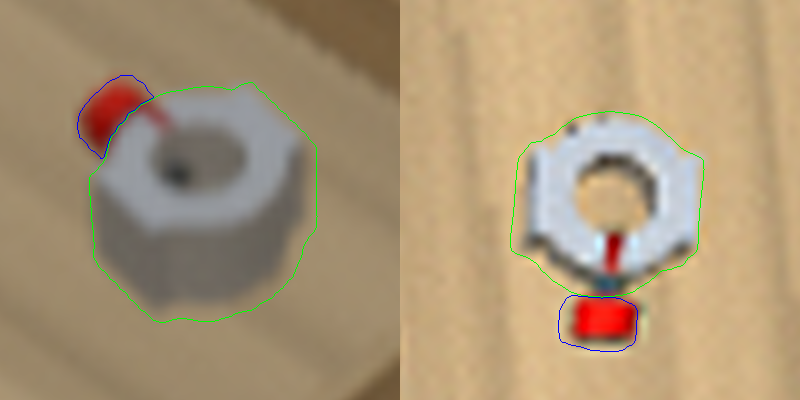

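Run:
```python
from h import *
S=manip.snapshot("scene");T=manip.snapshot("top")
V=[.5963,-.1378]
for p,u,hd in((S,(202,163),(115,115)),(T,(213,195),(205,320))):
    c=(proj(p,[V[0],V[1],.02])*10).astype(int)
    f=lambda u:((c-200+np.array(u))-4.5)/10
    print("bore",np.round(onz(p,f(u),.036),4),"head mid",np.round(onz(p,f(hd),.021),4))
st()
```

```text
bore [ 0.597  -0.1388  0.036 ] head mid [ 0.5597 -0.1355  0.021 ]
bore [ 0.5964 -0.1384  0.036 ] head mid [ 0.5638 -0.1375  0.021 ]
t 11.18 tcp [0.5526 0.1932 0.255 ] psi 0.4495 zax [-2.5e-03 -4.0e-04 -1.0e+00] F [ 0.26 -1.02 -0.07] Tq [0.03 0.   0.04] gap 0.6995 q [ 0.15  0.48  1.53 -0.    1.13 -0.3 ]
```

{"method": "play_rows", "body": {"steps": [[[0,0,0,0,0,-10.2],[0,0,0,0,0,-10.2],[0,0,0,0,0,-10.2],[0,0,0,0,0,-10.2],[0,0,0,0,0,-10.2],[0,0,0,0,0,-10.2],[0,0,0,0,0,0]]]}}

```text
t: 12.05
tcp_pos: [0.5529, 0.1933, 0.2555]
tool_rot: [0.028, 1.0, -0.0, -0.001]
force: [1.0, 0.0, 0.1]
finger_gap: 0.698
```

{"method": "play_rows", "body": {"steps": [[[-0.0075,-0.0412,0,0,0,0],[-0.0075,-0.0412,0,0,0,0],[-0.0075,-0.0412,0,0,0,0],[-0.0075,-0.0412,0,0,0,0],[-0.0075,-0.0412,0,0,0,0],[-0.0075,-0.0412,0,0,0,0],[-0.0075,-0.0412,0,0,0,0],[-0.0075,-0.0412,0,0,0,0],[0,0,0,0,0,0],[0,0,0,0,0,0]]]}}

```text
t: 13.3
tcp_pos: [0.5951, -0.1385, 0.2557]
tool_rot: [0.028, 1.0, 0.001, -0.001]
force: [-0.1, 0.8, 0.2]
finger_gap: 0.699
```

Run:
```python
from h import *
togo(.5967,-.1384,.12)
p=manip.snapshot("top"); crop(p,proj(p,[.554,.1935,.1]),20,15,"e1.png")
p=manip.snapshot("scene"); crop(p,proj(p,[.5967,-.1384,.1]),50,6,"e2.png")
cv2.imwrite("pics/e.png",np.hstack([cv2.imread("pics/"+x) for x in("e1.png","e2.png")]))
st()
```

```text
t 13.3 tcp [ 0.5951 -0.1385  0.2557] psi 1.5155 zax [-0.0014  0.0012 -1.    ] F [-0.14  0.84  0.2 ] Tq [-0.02  0.01 -0.08] gap 0.6988 q [-0.41  0.51  1.47  0.    1.17 -1.93]
tool shift [-0.0017  0.      0.1357]
t 13.4 tcp [ 0.5952 -0.1376  0.256 ] psi 1.5178 zax [-1.e-03  8.e-04 -1.e+00] F [0.21 0.42 0.45] Tq [-0.04  0.02  0.03] gap 0.6986 q [-0.41  0.51  1.47  0.    1.16 -1.93]
```

View pics/e.png

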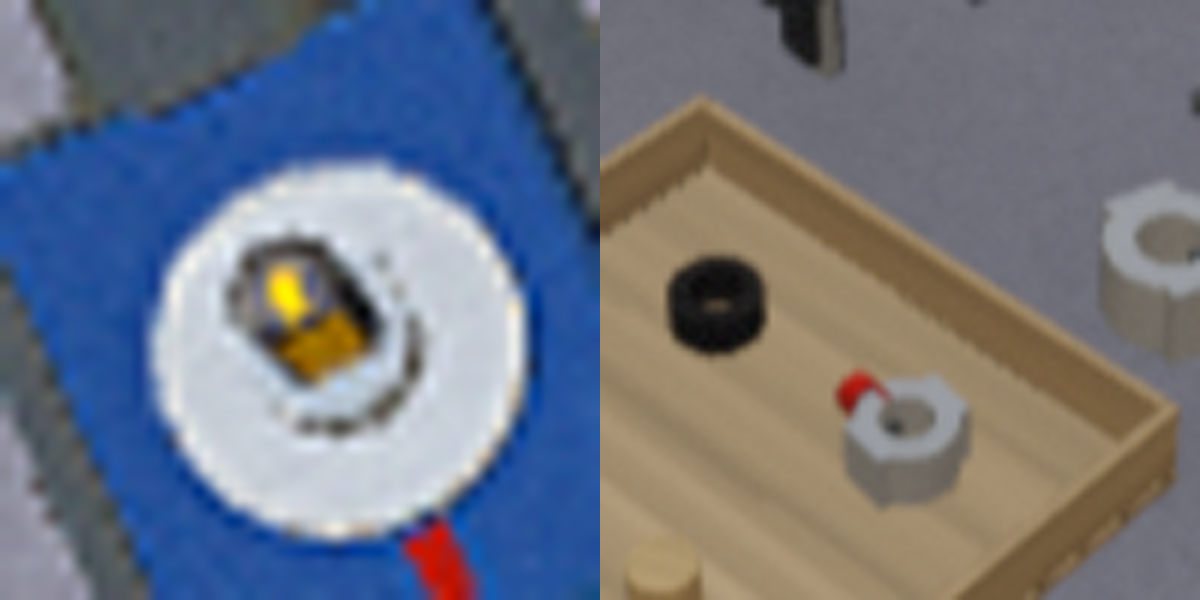

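The flat (yellow, at about 320,350 in the left crop) faces the red stripe. Next I go down to the collar in the crate.

{"method": "play_rows", "body": {"steps": [[[-0.0015,0,0.027,0,0,0],[0,0,0.027,0,0,0],[0,0,0.027,0,0,0],[0,0,0.027,0,0,0],[0,0,0.027,0,0,0],[0,0,0.027,0,0,0],[0,0,0.027,0,0,0],[0,0,0.027,0,0,0],[0,0,0,0,0,0],[0,0,0,0,0,0]]]}}

```text
t: 14.65
tcp_pos: [0.5977, -0.1384, 0.0411]
tool_rot: [0.026, 1.0, -0.0, 0.001]
force: [0.3, -0.6, 0.6]
finger_gap: 0.7
```

Run:
```python
from h import *
togo(.5967,-.1384,.034)
p=manip.snapshot("scene"); crop(p,proj(p,[.5967,-.1384,.04]),30,13,"e3.png")
```

```text
t 14.65 tcp [ 0.5977 -0.1384  0.0411] psi 1.5185 zax [ 1.1e-03 -4.0e-04 -1.0e+00] F [ 0.35 -0.62  0.57] Tq [ 0.03 -0.02 -0.01] gap 0.7 q [-0.41  0.81  1.6   0.    0.73 -1.93]
tool shift [ 0.001  -0.      0.0071]
```

View pics/e3.png

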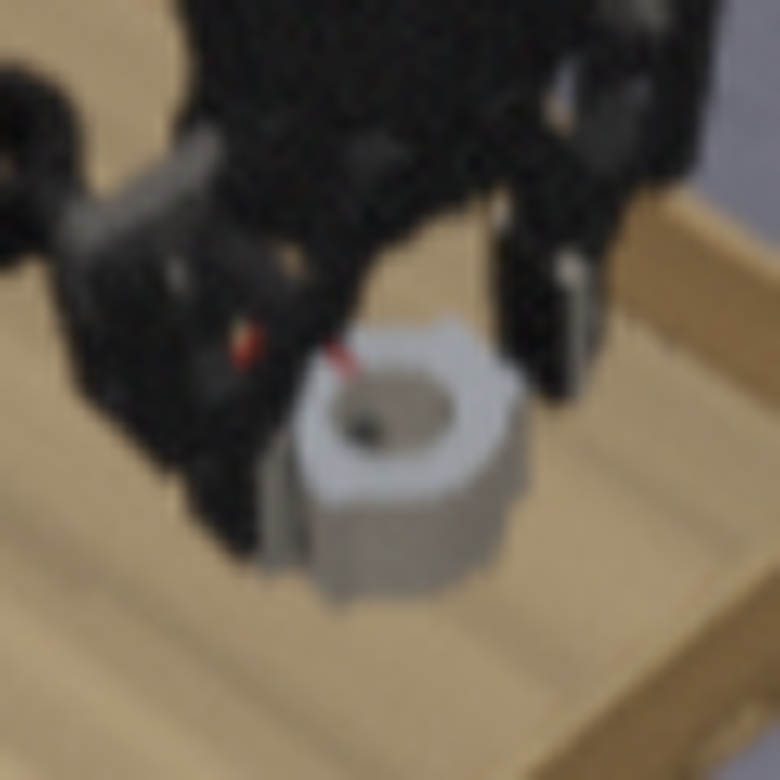

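{"method": "play_rows", "body": {"steps": [[[0.0005,0,0.004,0,0,0],[0,0,0,0,0,0],[0,0,0,0,0,0],[0,0,0,0,0,0],[0,0,0,0,0,0],[0,0,0,0,0,0]]], "fingers": 0, "squeeze": 40}}

```text
t: 15.45
tcp_pos: [0.598, -0.1393, 0.0387]
tool_rot: [0.027, 1.0, -0.001, 0.002]
force: [-1.1, 1.3, 7.3]
finger_gap: 0.528
```

Run:
```python
from h import *
st()
p=manip.snapshot("scene"); crop(p,proj(p,[.5967,-.1384,.04]),30,13,"e4.png")
```

```text
t 15.45 tcp [ 0.598  -0.1393  0.0387] psi 1.5177 zax [ 0.0037 -0.0013 -1.    ] F [-1.08  1.27  7.3 ] Tq [0.14 0.08 0.03] gap 0.5283 q [-0.41  0.81  1.6   0.    0.73 -1.93]
```

View pics/e4.png

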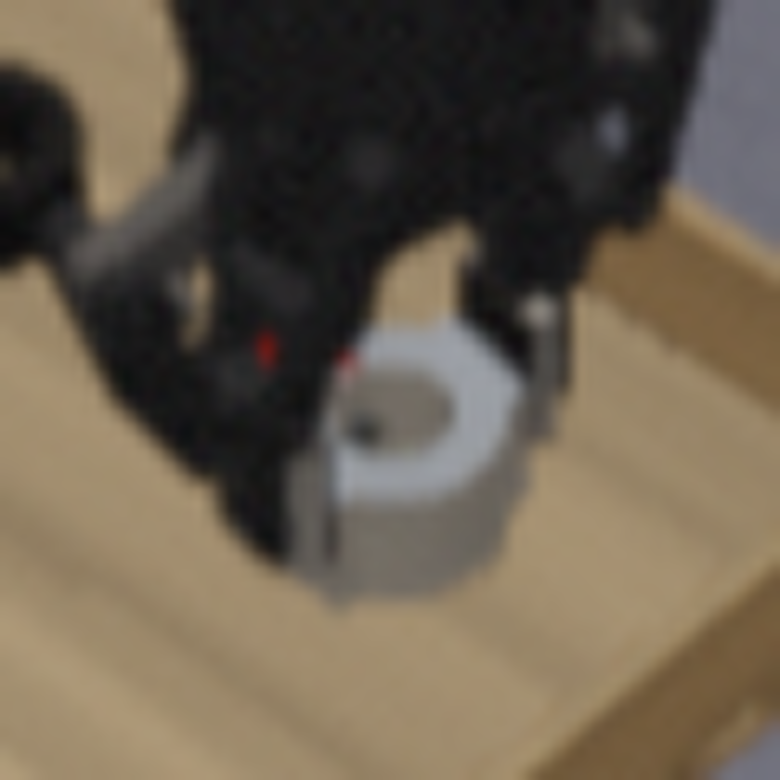

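{"method": "play_rows", "body": {"steps": [[[0,0,0,0,0,0],[0,0,0,0,0,0],[0,0,-0.01,0,0,0],[0,0,-0.03,0,0,0],[0,0,-0.03,0,0,0],[0,0,-0.03,0,0,0],[0,0,-0.03,0,0,0],[0,0,-0.03,0,0,0],[0,0,-0.03,0,0,0],[0,0,-0.02,0,0,0]]], "squeeze": 60}}

```text
t: 16.75
tcp_pos: [0.5967, -0.139, 0.2484]
tool_rot: [0.027, 1.0, -0.0, 0.001]
force: [0.1, -0.6, -1.1]
finger_gap: 0.524
```

{"method": "play_rows", "body": {"steps": [[[0,0,0,0,0,0],[0,0,0,0,0,0],[0,0,0,0,0,0]]]}}

```text
t: 17.12
tcp_pos: [0.5958, -0.1387, 0.245]
tool_rot: [0.027, 1.0, 0.001, -0.001]
force: [0.4, -0.3, -0.7]
finger_gap: 0.523
```

Run:
```python
from h import *
s,M,psi=st()
p=manip.snapshot("scene"); t=s["tcp_pos"]
print("tcp px",proj(p,t)); crop(p,proj(p,t),25,14,"e5.png"); print(np.round(t-np.array([0,0,.018]),4))
for l in("collar_center","collar_screw"): print(l,[(np.round(r["point"],1),round(r["score"],2)) for r in manip.pinpoint(l,p)[:4]])
T=manip.snapshot("top");crop(T,proj(T,t),25,14,"e6.png")
cv2.imwrite("pics/e56.png",cv2.resize(np.hstack([cv2.imread("pics/"+x) for x in("e5.png","e6.png")]),(800,400)))
```

```text
t 17.12 tcp [ 0.5958 -0.1387  0.245 ] psi 1.5176 zax [-0.0026  0.0011 -1.    ] F [ 0.44 -0.26 -0.72] Tq [ 0.02  0.03 -0.04] gap 0.5234 q [-0.41  0.52  1.48 -0.    1.14 -1.93]
tcp px [295.56791145 221.70145368]
[ 0.5958 -0.1387  0.227 ]
collar_center [(array([340.6, 267.9]), 0.62), (array([296.3, 227.8]), 0.54), (array([468.4, 190. ]), 0.42)]
collar_screw [(array([286.9, 214.5]), 0.86), (array([359.9, 260.4]), 0.61), (array([263.8, 299. ]), 0.42)]
```

View pics/e56.png

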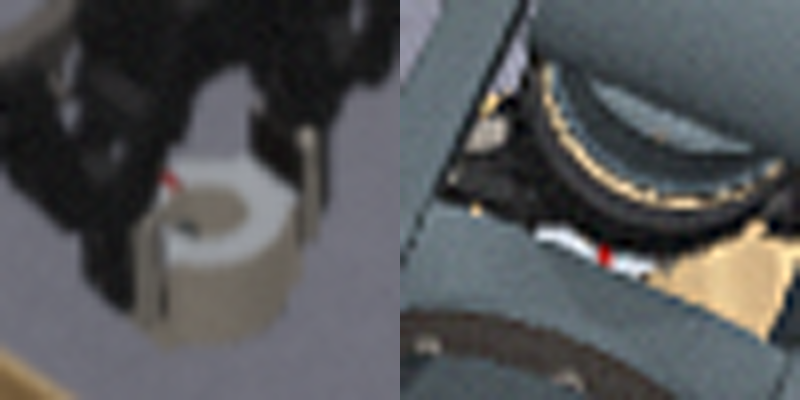

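{"method": "play_rows", "body": {"steps": [[[0,0,0,0,0,-9.6],[0,0,0,0,0,-9.6],[0,0,0,0,0,-9.5],[0,0,0,0,0,0]]]}}

```text
t: 17.82
tcp_pos: [0.5966, -0.139, 0.246]
tool_rot: [-0.221, 0.975, 0.0, -0.0]
force: [0.7, -0.5, -1.6]
finger_gap: 0.525
```

{"method": "play_rows", "body": {"steps": [[[-0.0106,0.0318,0,0,0,0],[-0.0106,0.0318,0,0,0,0],[-0.0106,0.0318,0,0,0,0],[-0.0106,0.0318,0,0,0,0],[-0.0106,0.0318,0,0,0,0],[-0.0106,0.0318,0,0,0,0],[-0.0106,0.0318,0,0,0,0],[-0.0106,0.0318,0,0,0,0],[-0.0106,0.0318,0,0,0,0],[-0.0106,0.0318,0,0,0,0]]]}}

```text
t: 19.08
tcp_pos: [0.5543, 0.1946, 0.2463]
tool_rot: [-0.22, 0.975, -0.0, 0.0]
force: [0.3, -0.7, -1.1]
finger_gap: 0.527
```

{"method": "play_rows", "body": {"steps": [[[0,0,0.018,0,0,0],[0,0,0.02,0,0,0],[0,0,0.02,0,0,0],[0,0,0,0,0,0],[0,0,0,0,0,0],[0,0,0,0,0,0]]]}}

```text
t: 19.82
tcp_pos: [0.5552, 0.1936, 0.1894]
tool_rot: [-0.222, 0.975, -0.0, 0.001]
force: [0.7, 0.2, -1.0]
finger_gap: 0.525
```

Run:
```python
from h import *
togo(.5544,.1937,.18)
ims=[]
for n in("scene","top"):
    p=manip.snapshot(n); print(n,"axis z.15",proj(p,[.554,.1935,.15])); crop(p,proj(p,[.554,.1935,.15]),25,16,"f.png"); ims.append(cv2.imread("pics/f.png"))
cv2.imwrite("pics/f1.png",cv2.resize(np.hstack(ims),(800,400)))
```

```text
t 19.82 tcp [0.5552 0.1936 0.1894] psi 2.0179 zax [ 2.1e-03  3.0e-04 -1.0e+00] F [ 0.65  0.21 -1.01] Tq [-0.01  0.04 -0.02] gap 0.5246 q [ 0.15  0.56  1.59  0.    0.99 -1.87]
tool shift [0.0007 0.0004 0.0094]
scene axis z.15 [382.1492533  189.18351933]
top axis z.15 [254.71734056 221.86390811]
```

View pics/f1.png

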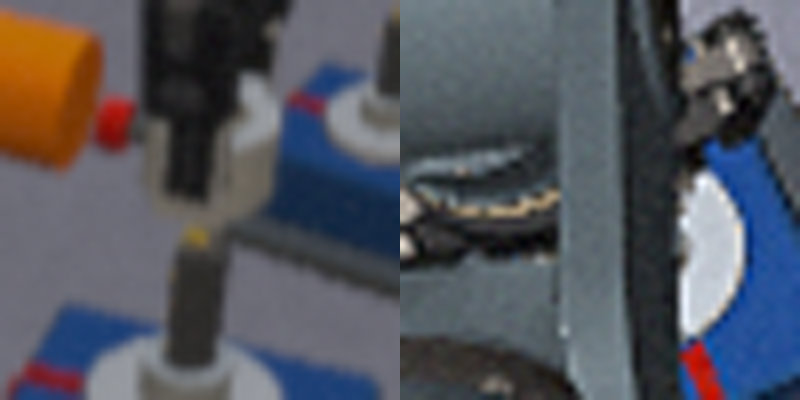

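```bash
cat > fh.py <<'E'
from fit import *
import sys
S=manip.snapshot("scene"); s,M,psi=st(); t=s["tcp_pos"]
f=14
big=cv2.resize(S["img"][:,:,::-1],None,fx=f,fy=f,interpolation=cv2.INTER_CUBIC)
def P(X): return ((proj(S,X)+.5)*f).astype(np.int32)
def draw(P3,col):
    h=cv2.convexHull(np.array([P(X) for X in P3])); cv2.polylines(big,[h],True,col,1)
ax=np.array([.554,.1935])
th=.447
draw(tf(cyl(.0085,.1345,.1355),*ax,0),(0,255,255)); draw(tf(cyl(.01,.086,.132),*ax,0),(0,255,0)); draw(tf(cyl(.016,.068,.085),*ax,0),(0,255,0)); draw(tf(cyl(.034,.06,.068),*ax,0),(0,255,0))
z0=t[2]-.0327
c=t[:2]+float(sys.argv[1])*M[:2,0]
draw(tf(cyl(.022,z0,z0+.03),*c,0),(255,0,255)); draw(tf(box(-.012,.012,-.023,.023,z0,z0+.03),*c,psi-np.pi/2),(255,0,255))
q=P([*ax,.12]); o=big[q[1]-330:q[1]+230,q[0]-300:q[0]+300]; cv2.imwrite("pics/"+sys.argv[2],o)
E
python3 fh.py 0 g1.png
```

```text
t 19.98 tcp [0.5549 0.1936 0.189 ] psi 2.0182 zax [ 1.4e-03  2.0e-04 -1.0e+00] F [ 0.32  0.07 -1.54] Tq [-0.05 -0.02 -0.03] gap 0.5225 q [ 0.15  0.56  1.59  0.    0.99 -1.87]
```

View pics/g1.png

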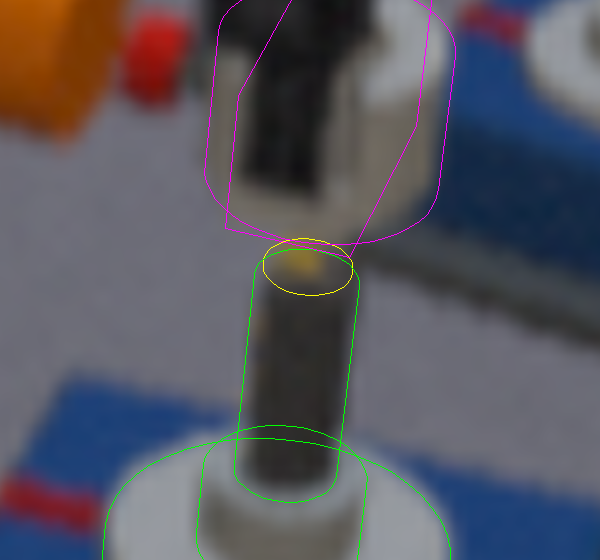

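{"method": "play_rows", "body": {"steps": [[[0,0,0.01,0,0,0],[0,0,0.009,0,0,0],[0,0,0.002,0,0,0],[0,0,0.002,0,0,0],[0,0,0,0,0,0],[0,0,0,0,0,0]]]}}

```text
t: 20.72
tcp_pos: [0.5547, 0.1936, 0.1655]
tool_rot: [-0.222, 0.975, -0.0, 0.0]
force: [-0.4, -0.3, -1.3]
finger_gap: 0.523
```

```bash
python3 fh.py 0 g2.png
```

```text
t 20.77 tcp [0.5547 0.1936 0.1656] psi 2.0186 zax [ 5.e-04  1.e-04 -1.e+00] F [ 0.21  0.05 -2.35] Tq [-0.05 -0.03 -0.05] gap 0.5271 q [ 0.15  0.59  1.61 -0.    0.94 -1.87]
```

View pics/g2.png

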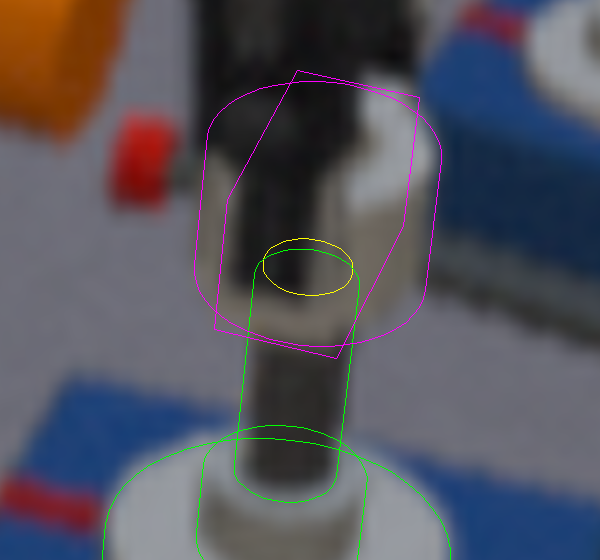

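{"method": "play_rows", "body": {"steps": [[[0,0,0.002,0,0,0],[0,0,0.002,0,0,0],[0,0,0.002,0,0,0],[0,0,0.002,0,0,0],[0,0,0,0,0,0],[0,0,0,0,0,0]]]}}

```text
t: 21.52
tcp_pos: [0.5545, 0.1936, 0.1573]
tool_rot: [-0.222, 0.975, -0.0, 0.0]
force: [0.6, -0.1, -0.9]
finger_gap: 0.525
```

```bash
python3 -c "
from h import *
st()"
```

```text
t 21.52 tcp [0.5545 0.1936 0.1573] psi 2.0186 zax [ 0. -0. -1.] F [ 0.55 -0.07 -0.88] Tq [ 0.04  0.01 -0.06] gap 0.5254 q [ 0.15  0.61  1.62 -0.    0.92 -1.87]
```

{"method": "play_rows", "body": {"steps": [[[0,0,0.002,0,0,0],[0,0,0.002,0,0,0],[0,0,0.002,0,0,0],[0,0,0.002,0,0,0],[0,0,0,0,0,0],[0,0,0,0,0,0]]]}}

```text
t: 22.28
tcp_pos: [0.5545, 0.1936, 0.1493]
tool_rot: [-0.222, 0.975, -0.0, -0.0]
force: [-0.2, -0.0, -1.8]
finger_gap: 0.528
```

```bash
python3 -c "
from h import *
st()"
```

```text
t 22.27 tcp [0.5545 0.1936 0.1493] psi 2.0186 zax [-0. -0. -1.] F [-0.18 -0.04 -1.79] Tq [-0.02 -0.05 -0.02] gap 0.5282 q [ 0.15  0.62  1.62 -0.    0.9  -1.87]
```

{"method": "play_rows", "body": {"steps": [[[0,0,0.003,0,0,0],[0,0,0.003,0,0,0],[0,0,0.003,0,0,0],[0,0,0.003,0,0,0],[0,0,0.003,0,0,0],[0,0,0.003,0,0,0],[0,0,0.003,0,0,0],[0,0,0.003,0,0,0],[0,0,0.002,0,0,0],[0,0,0,0,0,0]]]}}

```text
t: 23.52
tcp_pos: [0.5544, 0.1936, 0.1231]
tool_rot: [-0.222, 0.975, 0.0, -0.0]
force: [1.0, -0.0, -1.7]
finger_gap: 0.528
```

{"method": "play_rows", "body": {"steps": [[[0,0,0.001,0,0,0],[0,0,0.001,0,0,0],[0,0,0,0,0,0],[0,0,0,0,0,0]]]}}

```text
t: 24.02
tcp_pos: [0.5545, 0.1936, 0.1214]
tool_rot: [-0.222, 0.975, 0.0, 0.0]
force: [-0.6, -0.0, -1.7]
finger_gap: 0.521
```

{"method": "play_rows", "body": {"steps": [[[0,0,0.001,0,0,0],[0,0,0.001,0,0,0],[0,0,0,0,0,0],[0,0,0,0,0,0]]]}}

```text
t: 24.52
tcp_pos: [0.5545, 0.1936, 0.1193]
tool_rot: [-0.222, 0.975, 0.0, -0.0]
force: [0.9, -0.2, -1.5]
finger_gap: 0.53
```

{"method": "play_rows", "body": {"steps": [[[0,0,0.001,0,0,0],[0,0,0,0,0,0],[0,0,0,0,0,0]]]}}

```text
t: 24.9
tcp_pos: [0.5545, 0.1936, 0.1183]
tool_rot: [-0.222, 0.975, 0.0, -0.0]
force: [0.5, 0.1, -2.0]
finger_gap: 0.525
```

{"method": "play_rows", "body": {"steps": [[[0,0,0.001,0,0,0],[0,0,0,0,0,0],[0,0,0,0,0,0]]]}}

```text
t: 25.28
tcp_pos: [0.5546, 0.1936, 0.1178]
tool_rot: [-0.222, 0.975, -0.0, 0.0]
force: [-1.1, -0.2, 4.1]
finger_gap: 0.525
```

Contact came at the predicted height of 0.118. I'll add a little push.

{"method": "play_rows", "body": {"steps": [[[0,0,0.0004,0,0,0],[0,0,0,0,0,0],[0,0,0,0,0,0],[0,0,0,0,0,0]]]}}

```text
t: 25.78
tcp_pos: [0.5546, 0.1936, 0.1178]
tool_rot: [-0.222, 0.975, -0.0, 0.0]
force: [-2.3, -0.9, 7.2]
finger_gap: 0.528
```

```bash
python3 fh.py 0 g3.png; python3 -c "
from h import *
for i in range(3):
    p=manip.snapshot('top' if i<2 else 'scene'); st()
    if i==1: crop(p,proj(p,[.54,.187,.1]),25,12,'g4.png')
for l in('collar_screw','drive_mark','collar_center'): print(l,[(np.round(onz(p,r['point'],{'drive_mark':.062}.get(l,.1))[:2],4),round(r['score'],2)) for r in manip.pinpoint(l,p)[:4]])
"
```

```text
t 25.82 tcp [0.5546 0.1936 0.1177] psi 2.0187 zax [ 6.e-04  1.e-04 -1.e+00] F [-1.97 -0.41  7.11] Tq [-0.05  0.27 -0.03] gap 0.522 q [ 0.15  0.67  1.64 -0.    0.83 -1.87]
t 25.88 tcp [0.5546 0.1936 0.1177] psi 2.0187 zax [ 6.e-04  0.e+00 -1.e+00] F [-2.28 -0.21  7.23] Tq [-0.06  0.25  0.05] gap 0.5276 q [ 0.15  0.67  1.64 -0.    0.83 -1.87]
t 25.93 tcp [0.5546 0.1936 0.1177] psi 2.0187 zax [ 6.e-04  0.e+00 -1.e+00] F [-1.39 -0.52  6.84] Tq [-0.09  0.3  -0.03] gap 0.5239 q [ 0.15  0.67  1.64 -0.    0.83 -1.87]
t 25.98 tcp [0.5546 0.1936 0.1177] psi 2.0187 zax [ 6.e-04  0.e+00 -1.e+00] F [-2.48 -0.51  7.59] Tq [-0.09  0.26 -0.04] gap 0.5262 q [ 0.15  0.67  1.64 -0.    0.83 -1.87]
collar_screw [(array([ 0.6703, -0.0051]), 0.74), (array([0.5189, 0.1715]), 0.53)]
drive_mark [(array([0.5149, 0.1762]), 0.84), (array([0.2243, 0.262 ]), 0.84), (array([0.4684, 0.3842]), 0.78)]
collar_center [(array([ 0.658 , -0.0534]), 0.76), (array([0.5496, 0.2025]), 0.72)]
```

View pics/g3.png

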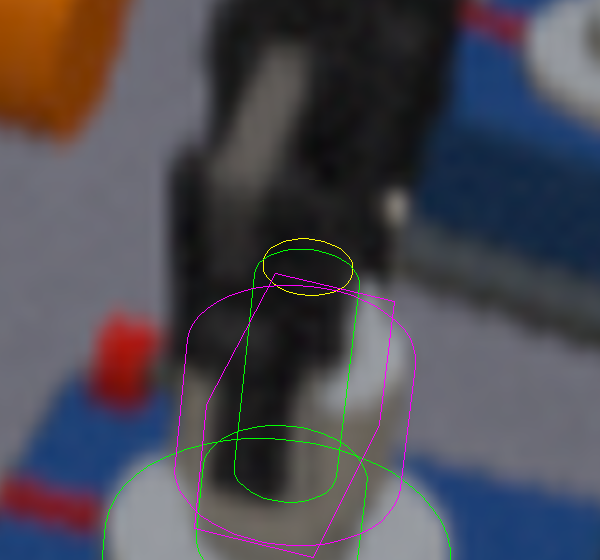

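View pics/g4.png

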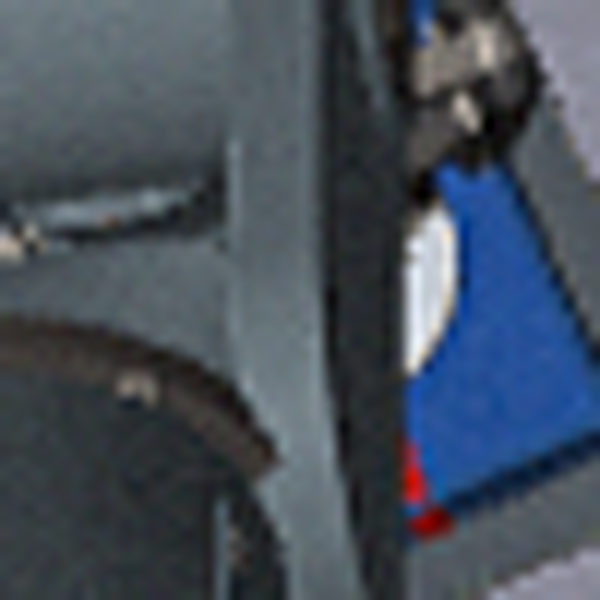

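{"method": "play_rows", "body": {"steps": [[[0,0,0.0002,0,0,0],[0,0,0,0,0,0],[0,0,0,0,0,0],[0,0,0,0,0,0],[0,0,0,0,0,0],[0,0,0,0,0,0]]]}}

```text
t: 26.88
tcp_pos: [0.5546, 0.1936, 0.1177]
tool_rot: [-0.222, 0.975, -0.0, 0.0]
force: [-1.7, -0.4, 8.1]
finger_gap: 0.529
```

```bash
python3 -c "
from h import *
st(); print(manip.sign_off())"
```

```text
t 26.88 tcp [0.5546 0.1936 0.1177] psi 2.0186 zax [ 7.e-04  0.e+00 -1.e+00] F [-1.67 -0.43  8.12] Tq [-0.08  0.32 -0.01] gap 0.5287 q [ 0.15  0.67  1.64 -0.    0.83 -1.87]
the job is handed in; nothing more can be done
None
```

I handed the job in at t = 26.9 s. The collar is seated on the shaft's shoulder and still gripped, with its screw over the flat and facing the mark.

**What I did**
- **Shaft:** I gripped the shaft of the large blue drive. The gap read about 16 mm, close to the 17 mm expected square across the flat. I then turned it 54° clockwise to the mark. After letting go, the top view showed the yellow flat facing the red stripe.
- **Collar:** I took the smaller collar from the crate by its wrench flats and lifted it clear. I turned it 28.7° so its screw lined up with the flat, then slid it down the shaft without any noticeable resistance.

**Last checks**
- **Seating:** Contact came at TCP height 0.1178 m, which puts the collar centre at about 0.100 m, as it should be when seated.
- **Push:** The wrist read 8.1 N upward, against about −1.7 N hanging free. That is a push of about 10 N.
- **Grip and pose:** The squeeze was set to 60 N and the opening was steady. The tool was upright, with the screw direction within about 0.01 rad of the drive's −x axis as I measured it.

**What disagreed or could not be checked**
- **Drive outline:** The first outline fit of the drive was poor, so I used the boss, bolts, mark and the felt grip instead. Those agreed to about 1 mm.
- **Gripper opening:** It read about 1 mm under the true widths.
- **Side force:** About 2 N of side force remained at the end.
- **Final view:** The arm blocked the top camera. I checked the seated collar's screw only in the scene picture and by the tool's pose.

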